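# Slide the fixture plate out to the gauge and hold it

## Task

The steel pot is in the plate's way: slide it over the bench, upright and without lifting it, from the chalk ring it stands in until it is wholly inside the empty ring. Then, without lifting the aluminium plate off the hollow steel riser, slide it outward, straight along the riser, until its outer end is exactly in line with the tip of the gauge's pointer; it would tip there by itself, so finish while holding it level and still with the gripper fingers, touching nothing but the riser and the fingers. Leave the hammer, the steel block and the can alone.

Things in the scene. Friction and masses are not known exactly. Their poses are not given: they have to be found in the camera images.
- riser: fixed rectangular steel tube lying on the bench, 100 (x) by 200 (y) by 60 mm high, flat top, open ends. Origin: centre of its underside, on the bench. +y runs along its length to its outer end, where the pot and the gauge stand; +x points away from the robot. Rings and gauge are aligned with it. At the mark the plate overhangs its outer end by 165 to 195 mm and would tip unheld.
- plate: loose aluminium plate on the riser, 70 (x) by 260 (y) by 8 mm, 0.4 to 0.6 kg. Origin: centre of its underside, 60 mm above the bench; +y points to its outer end. A square upright stub 25 by 25 by 45 mm tall, parallel to it, stands on its top, centred 100 mm from the origin towards -y. Centre of mass about 15 mm from the origin towards -y. Starts up to 0.08 rad askew, overhanging the riser by 30 to 55 mm.
- plate_end (a point): middle of the plate's outer end face (130 mm from the plate's origin along its +y, 4 mm above its underside). Axes as the plate's.
- stub_top (a point): centre of the top face of the plate's stub, 53 mm above the plate's underside, 100 mm from its origin towards -y. Axes as the plate's.
- gauge: fixed steel scribing gauge: base 50 by 50 by 25 mm, a 12 mm stem, top 83 mm above the bench, and a 8 mm thick pointer, sharp at its end, at 64 mm height that points along -x towards the plate's path. Origin: centre of its underside, on the bench. Axes parallel to the riser's.
- gauge_tip (a point): tip of the gauge's pointer, the mark: 72 mm from the gauge's origin towards -x, 64 mm above the bench, 25 mm clear of the side of the plate when that comes out straight along the middle of the riser. The plate's end face is to stand at the same y (riser's and gauge's axes) as this tip.
- pot: loose open round steel pot, 60 mm outer diameter, 76 mm tall, wall 4 mm, floor 6 mm, 0.2 to 0.36 kg. Origin: centre of its underside, on the bench. Stands in the plate's way.
- ring_start: chalk ring of 80 mm diameter drawn on the bench, flat, where the pot stands at first. Origin: its centre.
- ring_goal: chalk ring of 80 mm diameter drawn on the bench, flat, empty, on the robot's side of the first one. Origin: its centre.
- hammer: bystander: loose hammer lying on the bench on the right, nearer the robot than the riser. Origin: its middle, underside.
- block: bystander: loose steel block 75 by 50 by 25 mm on the bench at the left. Origin: centre of its underside.
- can: bystander: standing closed can, 60 mm diameter, 150 mm tall, on the bench at the left. Origin: centre of its underside.
Mind the look-alikes: they are no part of the job. What is shaped like the riser but black or purple is not meant.

How it is judged:
By the outcome, as a careful person would: the job done as asked, in the order asked, and still so for the second after the job is handed in, while the arm keeps its last pose, push and grip.
It also fails if it takes over 51 s, if anything falls off the work surface, if the arm or the gripper's body presses on something with over 40 N, if the wrist force passes 120 N, or if a joint passes its speed limit or range.

## Robot

A 6-joint arm with a two-finger parallel gripper is mounted at the origin on the work surface. World frame = base frame: x ahead of the robot, y to its left, z up, the work surface at z = 0. Lengths are in m, angles in rad, forces in N, time in s.
With the tool pointing down it reaches from about 0.35 to 0.975 m from the base axis. Payload 4.9 kg.
Tool frame: the origin (TCP) lies midway between the tips of the shut fingers; the grasp point (between the pads) lies 19 mm behind it; z points along the fingers, y is the line along which they close (so a half turn about z gives the same grasp; the last joint's range is limited). The gripper opens to 85 mm and grips with 20 to 120 N. Pads are 22 mm wide; open, the fingers measure 114 mm over their backs; the gripper's body (76 mm by 85 mm) begins 54 mm behind the grasp point. The pads swing forward as they close: fully open they stand 13 mm farther back than shut.
Start: joints at [1.184, 0.053, 1.613, -0, 1.476, -0.119], TCP at [0.165, 0.603, 0.231] pointing down, gripper open.
Joint ranges: [-3.01, 3.01], [-1.01, 2.22], [0.06, 2.58], [-1.02, 4.17], [0.09, 2.62], [-3.14, 3.14]. Speed limits (rad/s): [2.57, 2.57, 3.14, 3.14, 3.14, 3.14].

## Interface

Orientations are given as a unit quaternion [w, x, y, z].
In Python, from plant import state, grab_frame, job_done, cut_out, place_of gives the robot as it stands.
- The arm moves only by the tool jog_arm, never from a script. Its argument "motion" is text: rows parted by semicolons, each of 7 numbers parted by spaces: the opening in per cent of the stroke, from 0 (shut) to 100 (fully open), then the shift along the tool's x, y, z as a fraction of full scale, then the turn, a rotation vector about the tool's x, y, z as a fraction of full scale. A call has exactly 5 rows; each row is the pose to reach, as a shift and turn from the pose commanded when the call began, along the tool's axes at that moment; what a row does not reach only later rows make up. Full scale, the value 1, is 50 cm for a shift and 1.5 rad for a turn. A row lasts 1/8 s, in which the tool goes at most 62.5 mm and 10.7 degrees, less where a joint would pass 70% of its speed; a pose out of reach is approached as far as the arm can. A call with a number of a shift or a turn outside -1 to 1 is refused whole. A call with a gripper value outside its range is refused whole. The fingers move at their own pace and stop on an object; the grip force is fixed at half the most. Time passes only in rows, so rows that repeat a pose let the fingers close, or fill a call up. It gives the time, the measured TCP pose, the force, the opening and the grip force at its end, in the units of the state.
- state(): the state, without advancing time (a new reading comes with each control period).
- grab_frame(name): name is "side" or "top"; returns a dict with "color" (400x640x3 uint8, red, green, blue), "range_z" (400x640 float32, m along the optical axis (not along the pixel's ray), 0 where there is no reading), "intrinsics" (3x3 intrinsics, pixels), "world_from_camera" (4x4, takes a point from camera to world coordinates). Camera axes: x right, y up, looking along -z (the intrinsics and any distortion apply to the point x, -y, -z); pixel columns grow to the right and rows downward; lengths in m; the calibration is good to about 2 mm. A picture is of the moment at which its call begins.
- job_done(): hands the job in; it is judged then, once.
Trained networks look in the newest picture that a camera, given by its name, has taken for a name from the list of things; names that differ only in an ending like _2 or _b are one class to them, and where a whole thing is asked for, a point or a joint stands for the part that bears it (a point fixed in the world has none). Each returns a list of dicts, best first, with "p" (0 to 1); they miss things now and then, are a little off and sometimes report something else, mostly with a low value. They report only what shows in the picture. A call takes as long as a camera call. They do not tell look-alikes from the thing itself.
- cut_out(camera, thing): "pixels" (400x640 bool, what is visible of it).
- place_of(camera, thing): "at" ([x, y, z] in m, in world coordinates, good to about 4 mm: a listed point, or the origin of a listed thing).
The state is a dict: "time": time; "joint_pos": joint angles; "joint_vel": joint speeds; "joint_efforts": joint torques, N m; "tool_pos": TCP position; "tool_rot": TCP orientation; "contact_force": force on the tool from outside, world axes, zero at the start; "ft_torque": the same for the moment, N m; "gripper_width": opening from 0.0 (shut) to 1.0 (fully open); "grasp_force": force on a finger pad.
Only numpy, scipy, OpenCV 4.12 (cv2) and the standard library are available. Lean on these libraries where they do the work, as an engineer would, in place of code of your own. Each camera call takes 0.05 s, during which the arm holds its last target. There are 200 camera calls.

## Working session

There is one attempt and no reset: what is moved stays moved. The work goes in short steps, Python scripts to look and compute and a tool call to move; the robot and the scene stay as the last step left them, time stands still between calls to the robot, and variables do not carry over. Pictures are saved under pics/ and viewed, at most 10 in all, crops included, and the job is handed in when it is done.

Besides the shell and the picture viewer there is one more tool, called by a JSON object that holds its "fn" and its "kwargs". jog_arm: Moves the arm, as the interface text tells. Shift numbers are shares of 50 cm and turn numbers shares of 1.5 rad, none past 1 either way. Its arguments: {"type":"object","properties":{"motion":{"type":"string"}},"required":["motion"]}

```bash
mkdir -p pics; cat > h.py <<'E'
import numpy as np,cv2
from plant import *
def save(f,n): cv2.imwrite('pics/'+n,f['color'][:,:,::-1])
def pts(f):
    z=f['range_z'];v,u=np.mgrid[:z.shape[0],:z.shape[1]];K=f['intrinsics']
    p=np.stack([(u-K[0,2])/K[0,0]*z,-(v-K[1,2])/K[1,1]*z,-z],-1)
    M=f['world_from_camera'];return p@M[:3,:3].T+M[:3,3]
def proj(f,P):
    M=np.linalg.inv(f['world_from_camera']);p=M[:3,:3]@np.array(P)+M[:3,3];K=f['intrinsics']
    return K[0,0]*p[0]/-p[2]+K[0,2],K[1,1]*-p[1]/-p[2]+K[1,2]
E
python3 - <<'E'
from h import *
for c in('top','side'):
    f=grab_frame(c);save(f,c+'0.png');np.savez(c+'0.npz',**f)
    print(c,f['world_from_camera'].round(3).tolist(),f['intrinsics'].tolist(),f.keys())
    for t in('riser','plate','plate_end','stub_top','gauge','gauge_tip','pot','ring_start','ring_goal','hammer','block','can'):
        print(t,[(round(d['p'],2),np.round(d['at'],3).tolist(),np.round(proj(f,d['at'])).tolist()) for d in place_of(c,t)[:3]])
print(state())
E
```

```text
top [[-0.018, 0.996, -0.088, 0.439], [-1.0, -0.019, -0.011, -0.082], [-0.013, 0.088, 0.996, 1.49], [0.0, 0.0, 0.0, 1.0]] [[455.94003614354534, 0.0, 319.45152254378695], [0.0, 455.94003614354534, 203.22346021507275], [0.0, 0.0, 1.0]] dict_keys(['color', 'range_z', 'intrinsics', 'world_from_camera'])
riser [(0.98, [0.394, -0.122, 0.002], [338.0, 257.0]), (0.88, [0.618, -0.146, 0.004], [344.0, 188.0]), (0.85, [0.479, -0.529, -0.002], [462.0, 229.0])]
plate [(0.8, [0.617, -0.129, 0.056], [339.0, 187.0])]
plate_end [(0.71, [0.618, -0.003, 0.065], [299.0, 187.0]), (0.33, [0.618, -0.143, -0.0], [343.0, 188.0])]
stub_top [(0.71, [0.612, -0.231, 0.115], [373.0, 185.0])]
gauge [(0.73, [0.759, 0.127, 0.002], [260.0, 148.0])]
gauge_tip [(0.78, [0.689, 0.134, 0.068], [256.0, 165.0]), (0.74, [0.616, -0.003, 0.062], [299.0, 187.0])]
pot [(0.71, [0.637, 0.081, 0.0], [275.0, 184.0])]
ring_start [(0.62, [0.635, 0.082, 0.004], [274.0, 185.0])]
ring_goal [(0.63, [0.502, 0.111, 0.003], [266.0, 225.0])]
hammer [(0.93, [0.293, -0.376, 0.001], [417.0, 287.0]), (0.39, [0.518, 0.378, -0.0], [185.0, 222.0])]
b
[... 1392 characters left out ...]
400223e+00,  5.27000245e-02,  1.61288375e+00, -5.79136241e-06,
        1.47600838e+00, -1.18988343e-01]), 'joint_vel': array([-1.16323547e-03, -6.93542595e-04, -1.55627026e-03,  5.75722867e-04,
        2.91587146e-05, -2.09564630e-03]), 'joint_efforts': array([-7.76234629e-05, -3.93706691e+01, -3.70447397e+01, -1.86152179e-04,
        7.78990070e-04, -5.78018145e-06]), 'tool_pos': array([0.16537373, 0.60270941, 0.23131328]), 'tool_rot': array([ 2.85424140e-06,  1.33502818e-01,  9.91048433e-01, -4.76513705e-07]), 'contact_force': array([-0.20249368, -0.14637247,  0.0940246 ]), 'ft_torque': array([-0.00384782, -0.00778097, -0.03901093]), 'grasp_force': 0.0, 'gripper_width': 0.9990396340381817}
```

View pics/top0.png

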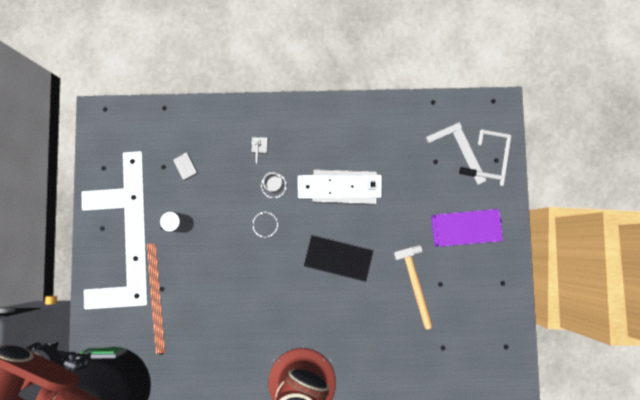

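View pics/side0.png

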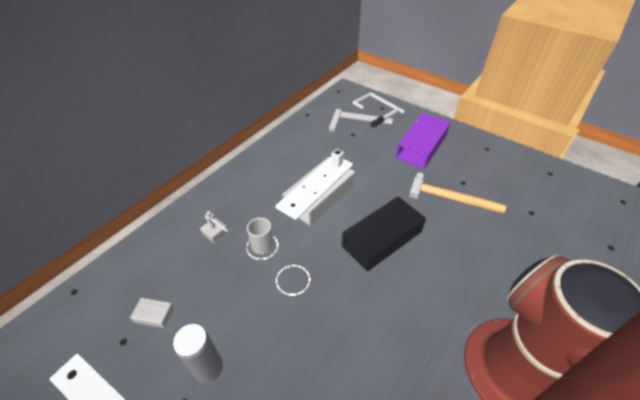

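The top view shows three riser-like boxes:
- the black one at px (338,257)
- the purple one at px (467,227)
- the steel one at px (344,188), under the white plate

The task calls for the steel one, which carries the plate and has the pot (273,184) and gauge (259,148) at its outer end. I'll measure it and confirm with an enlarged crop.

```bash
cat > m.py <<'E'
from h import *
def rect(P):
    (c,s,a)=cv2.minAreaRect((P[:,:2]*1000).astype(np.float32)); 
    b=cv2.boxPoints((c,s,a)); e=[b[1]-b[0],b[2]-b[1]]; l=max(e,key=np.linalg.norm); 
    l=l if l[1]>0 else -l
    return np.round(c,1),np.round(s,1),'yaw',round(float(np.arctan2(-l[0],l[1])),4)
def cloud(c):
    f=dict(np.load(c+'0.npz'));return f,pts(f)
E
python3 - <<'E'
from m import *
f,P=cloud('top')
def box(P,x0,x1,y0,y1,z0,z1):
    m=(P[...,0]>x0)&(P[...,0]<x1)&(P[...,1]>y0)&(P[...,1]<y1)&(P[...,2]>z0)&(P[...,2]<z1);return m
for c in('top','side'):
    f,P=cloud(c)
    b=box(P,.5,.75,-.3,.03,-.05,.01);print(c,'bench z',np.median(P[b][:,2]))
    m=box(P,.53,.71,-.32,.03,.0645,.075);print('plate',rect(P[m]),m.sum(),np.median(P[m][:,2]))
    m=box(P,.53,.71,-.32,.03,.03,.075);print('riser+plate',rect(P[m]))
    m=box(P,.53,.71,-.32,.03,.055,.0635);print('riser top',rect(P[m]),m.sum())
    m=box(P,.56,.66,-.3,-.15,.095,.13);print('stub',rect(P[m]),m.sum(),np.median(P[m][:,2]))
    m=box(P,.57,.7,.03,.125,.068,.09);print('pot rim',cv2.minEnclosingCircle((P[m][:,:2]*1000).astype(np.float32)),m.sum())
    m=box(P,.66,.80,.08,.18,.055,.075);q=P[m];print('ptr',q[np.argsort(q[:,0])[:6]].round(4).tolist())
    m=box(P,.44,.57,.05,.18,-.02,.02)&(f['color'].min(-1)>130);q=P[m];print('ring',cv2.minEnclosingCircle((q[:,:2]*1000).astype(np.float32)))
    m=box(P,.73,.80,.09,.17,.018,.03);print('gbase',rect(P[m]))
    for t in('plate','riser','gauge'):
        for d in cut_out(c,t)[:4]:
            q=P[d['pixels']]; u=np.argwhere(d['pixels']).mean(0); 
            print(t,round(d['p'],2),u.round(), rect(q[q[:,2]>.01]))
f,_=cloud('top');im=f['color'][120:225,230:410,::-1]
cv2.imwrite('pics/crop.png',cv2.resize(im,None,fx=4.4,fy=4.4,interpolation=cv2.INTER_CUBIC))
s=state();from scipy.spatial.transform import Rotation as R
w=s['tool_rot'];print(R.from_quat([w[1],w[2],w[3],w[0]]).as_matrix().round(4))
E
```

```text
top bench z -0.0004957536869978352
plate (array([ 618.2, -128. ]), array([260.1,  96.6]), 'yaw', -0.0709) 1463 0.06792852971683372
riser+plate (array([ 618.4, -128.5]), array([260.2, 101.5]), 'yaw', -0.0553)
riser top (array([ 617.9, -131.3]), array([254.7, 100.5]), 'yaw', -0.0575) 668
stub (array([ 615. , -227.8]), array([24.3, 23.1]), 'yaw', -0.0571) 72 0.11309476252620787
pot rim ((635.0030517578125, 82.01732635498047), 30.06902503967285) 78
ptr [[0.6605, 0.0824, 0.0648], [0.6606, 0.0856, 0.0644], [0.6626, 0.094, 0.0733], [0.6632, 0.0851, 0.0684], [0.6938, 0.1332, 0.0627], [0.696, 0.1323, 0.0685]]
ring ((505.6650085449219, 115.64116668701172), 45.55243682861328)
gbase (array([764.6, 127.5]), array([49.3, 49.9]), 'yaw', 1.5445)
plate 0.71 [187. 340.] (array([ 546.6, -127.5]), array([258.3, 216.5]), 'yaw', -0.0139)
plate 0.68 [189. 344.] (array([ 552.1, -143.1]), array([196.9, 232. ]), 'yaw', 1.5217)
riser 0.83 [228. 467.] (array([ 469.2, -356.1]), array([ 99.9, 551.9]), 'yaw', 0.0659)
riser 0.62 [258. 338.] (array([ 393. , -121.4]), array([199.9,  99.8]), 'yaw', -0.2591)
riser 0.23
[... 861 characters left out ...]
91448974609375, 113.22596740722656), 46.267127990722656)
gbase (array([763.8, 127.4]), array([50.3, 52.9]), 'yaw', 1.5396)
plate 0.56 [186. 314.] (array([462.1, 131.5]), array([186.2, 837.2]), 'yaw', 0.5308)
riser 0.9 [232. 382.] (array([337.3, 117.6]), array([180.9, 713.6]), 'yaw', 0.2238)
riser 0.88 [140. 422.] (array([369.7, -85.4]), array([ 132.9, 1126.6]), 'yaw', 0.2425)
riser 0.84 [195. 325.] (array([454.4, 138.1]), array([191.3, 815.4]), 'yaw', 0.5164)
gauge 0.7 [227. 213.] (array([472., 266.]), array([ 62.6, 699.9]), 'yaw', 1.1241)
gauge 0.65 [286. 303.] (array([0., 0.]), array([0., 0.]), 'yaw', 3.1416)
[[-0.9643  0.2646 -0.    ]
 [ 0.2646  0.9643 -0.    ]
 [-0.     -0.     -1.    ]]
```

View pics/crop.png

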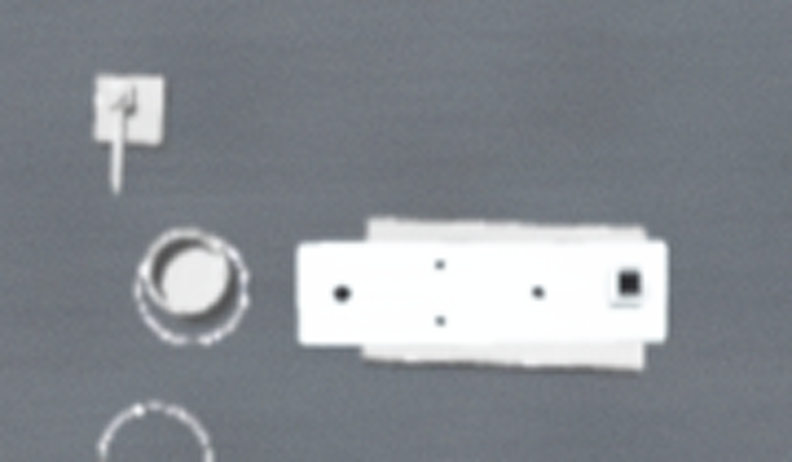

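The crop confirms it: the plate with its stub (628,285) lies on the steel riser, which shows above and below it. The pot (195,280) stands in its ring at the outer end, and the gauge pointer's tip is at (116,192). Setting out towards the pot.

{"fn": "jog_arm", "kwargs": {"motion": "100 -0.104 -0.067 0 0 0 -0.05; 100 -0.208 -0.134 0 0 0 -0.1; 100 -0.312 -0.2 0 0 0 -0.167; 100 -0.416 -0.267 0 0 0 -0.167; 100 -0.52 -0.334 0 0 0 -0.167"}}

```text
time: 2.22
tool_pos: [0.373, 0.3713, 0.2316]
tool_rot: [0.0, 0.008, 1.0, 0.0]
contact_force: [0.7, 0.8, -0.6]
gripper_width: 0.997
grasp_force: 0.0
```

```bash
cat >> h.py <<'E'
from scipy.spatial.transform import Rotation as R
def rot():
    w=state()['tool_rot'];return R.from_quat([w[1],w[2],w[3],w[0]]).as_matrix()
def go(P,yaw=None):
    s=state();M=rot();d=M.T@(np.array(P)-s['tool_pos'])/0.5
    yc=np.arctan2(-M[0,1],M[1,1])
    print('t',round(s['time'],2),'tcp',s['tool_pos'].round(4),'yaw',yc.round(4),'F',s['contact_force'].round(1),'shift',d.round(4),'turnz',None if yaw is None else round(-(yaw-yc)/1.5,4))
E
python3 - <<'E'
from m import *
def box(P,x0,x1,y0,y1,z0,z1):
    return (P[...,0]>x0)&(P[...,0]<x1)&(P[...,1]>y0)&(P[...,1]<y1)&(P[...,2]>z0)&(P[...,2]<z1)
def edges(q,y0,y1):
    out=[]
    for f in(np.max,np.min):
        b=np.arange(y0,y1,.006);X=[];Y=[]
        for a in b:
            s=q[(q[:,1]>=a)&(q[:,1]<a+.006)]
            if len(s)>3: X.append(f(s[:,0]));Y.append(a+.003)
        k=np.polyfit(Y,X,1);r=np.array(X)-np.polyval(k,Y);g=abs(r)<.003;k=np.polyfit(np.array(Y)[g],np.array(X)[g],1)
        out.append((-np.arctan(k[0]).round(4),np.polyval(k,-.13).round(4)))
    return out
for c in('top','side'):
    f,P=cloud(c)
    q=P[box(P,.53,.71,-.32,.03,.052,.063)];print(c,'riser',edges(q,-.22,-.06))
    q=P[box(P,.53,.71,-.32,.03,.0652,.075)];print('plate',edges(q,-.22,-.02))
    # y ends
    print('plate y', np.percentile(q[:,1],[.3,99.7]))
    q=P[box(P,.57,.585,-.32,.03,.052,.063)];print('riser near y',q[:,1].min(),q[:,1].max())
    q=P[box(P,.65,.665,-.32,.03,.052,.063)];print('riser far y',q[:,1].min(),q[:,1].max())
    q=P[box(P,.675,.735,.1,.16,.05,.08)];i=np.argsort(q[:,0]);print('ptr',q[i].round(3).tolist()[:8],np.polyfit(q[:,0],q[:,1],1))
go((.634,.081,.2),-.02)
E
```

```text
top riser [(np.float64(-0.059), np.float64(0.6666)), (np.float64(-0.0599), np.float64(0.5689))]
plate [(np.float64(-0.0209), np.float64(0.6498)), (np.float64(-0.0213), np.float64(0.5828))]
plate y [-0.25730608  0.00073916]
riser near y -0.24140175172615336 -0.04239609186683758
riser far y -0.24677517979498736 -0.005763715869422356
ptr [[0.694, 0.133, 0.063], [0.696, 0.132, 0.068], [0.7, 0.133, 0.066], [0.702, 0.129, 0.069], [0.703, 0.133, 0.064], [0.706, 0.133, 0.066], [0.707, 0.13, 0.063], [0.708, 0.132, 0.07]] [-0.04964323  0.16648159]
side riser [(np.float64(-0.0688), np.float64(0.6664)), (np.float64(-0.0537), np.float64(0.567))]
plate [(np.float64(-0.0079), np.float64(0.6502)), (np.float64(-0.0103), np.float64(0.5815))]
plate y [-0.25798607 -0.00044068]
riser near y -0.25803892709456855 -0.0029457761118565906
riser far y -0.24628423670289534 -0.048449425422087355
ptr [[0.693, 0.13, 0.063], [0.694, 0.132, 0.064], [0.695, 0.131, 0.066], [0.698, 0.131, 0.064], [0.701, 0.132, 0.063], [0.701, 0.129, 0.063], [0.702, 0.131, 0.065], [0.703, 0.133, 0.066]] [-0.02965116  0.151674  ]
t 2.23 tcp [0.373  0.3713 0.2316] yaw -0.017 F [ 0.7  0.8 -0.6] shift [-0.5318 -0.5718  0.0633] turnz 0.002
```

{"fn": "jog_arm", "kwargs": {"motion": "100 -0.085 -0.09 0 0 0 0; 100 -0.17 -0.18 0 0 0 0; 100 -0.25 -0.27 0 0 0 0; 100 -0.335 -0.36 0 0 0 0; 100 -0.42 -0.45 0.02 0 0 0"}}

```text
time: 2.85
tool_pos: [0.5797, 0.1428, 0.2227]
tool_rot: [0.001, 0.009, 1.0, 0.0]
contact_force: [0.7, 1.2, 0.6]
gripper_width: 1.0
grasp_force: 0.0
```

{"fn": "jog_arm", "kwargs": {"motion": "100 -0.08 -0.08 0.05 0 0 0; 100 -0.11 -0.12 0.06 0 0 0; 100 -0.11 -0.12 0.1 0 0 0; 100 -0.11 -0.12 0.15 0 0 0; 100 -0.11 -0.12 0.15 0 0 0"}}

```text
time: 3.48
tool_pos: [0.6291, 0.0849, 0.1434]
tool_rot: [-0.003, 0.008, 1.0, 0.0]
contact_force: [0.1, -0.0, -0.3]
gripper_width: 1.002
grasp_force: 0.0
```

```bash
python3 - <<'E'
from h import *
f=grab_frame('side');save(f,'s1.png')
for c in('top','side'): print(c,[(round(d['p'],2),np.round(d['at'],3).tolist()) for d in place_of(c,'pot')[:2]])
go((.6345,.081,.03),-.02)
E
```

```text
top [(0.71, [0.637, 0.081, 0.0])]
side []
t 3.62 tcp [0.632  0.0845 0.1476] yaw -0.016 F [ 0.5 -0.7  0.5] shift [-0.0048 -0.007   0.2352] turnz 0.0027
```

{"fn": "jog_arm", "kwargs": {"motion": "100 -0.006 -0.007 0.04 0 0 0; 100 -0.006 -0.007 0.11 0 0 0; 100 -0.006 -0.007 0.18 0 0 0; 100 -0.006 -0.007 0.25 0 0 0; 100 -0.006 -0.007 0.25 0 0 0"}}

```text
time: 4.25
tool_pos: [0.6315, 0.0798, 0.017]
tool_rot: [-0.004, 0.009, 1.0, -0.0]
contact_force: [-0.3, -0.0, -0.0]
gripper_width: 1.001
grasp_force: 0.0
```

```bash
python3 - <<'E'
from h import *
f=grab_frame('side');cv2.imwrite('pics/s2.png',cv2.resize(f['color'][150:300,160:360,::-1],None,fx=4,fy=4))
go((.6345,.081,.022),-.02)
E
```

```text
t 4.3 tcp [0.6335 0.0798 0.0197] yaw -0.0174 F [0.3 0.  0.5] shift [-0.0019  0.0024 -0.0046] turnz 0.0017
```

View pics/s2.png

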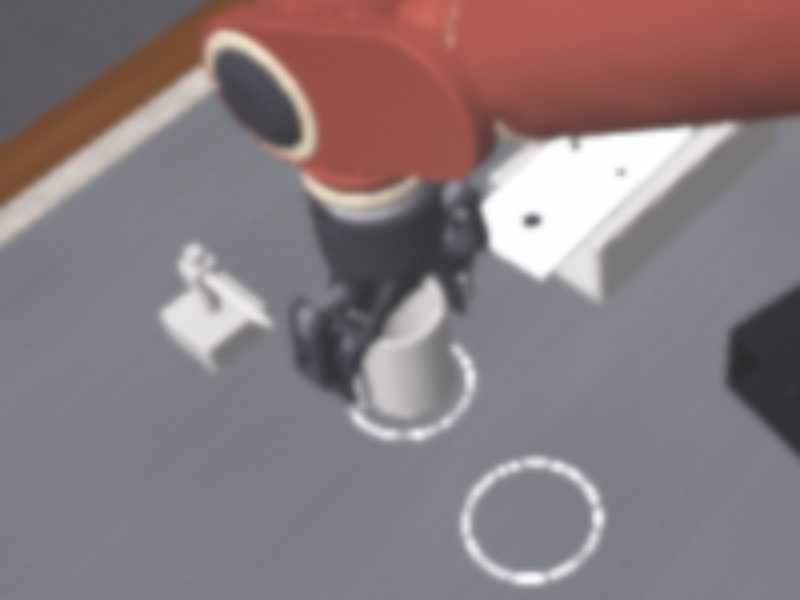

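The fingers straddle the pot (about (405,340)) clear of the plate and gauge; the goal ring is at (530,520). Closing.

{"fn": "jog_arm", "kwargs": {"motion": "60 0 0 0 0 0 0; 50 0 0 0 0 0 0; 50 0 0 0 0 0 0; 50 0 0 0 0 0 0; 50 0 0 0 0 0 0"}}

```text
time: 4.92
tool_pos: [0.6369, 0.08, 0.0242]
tool_rot: [0.002, 0.009, 1.0, 0.0]
contact_force: [0.8, 1.5, 5.3]
gripper_width: 0.686
grasp_force: 64.8
```

```bash
python3 - <<'E'
from h import *
for c in('top','side'):
  for t in('pot','ring_goal','ring_start'): print(c,t,[(round(d['p'],2),np.round(d['at'],3).tolist()) for d in place_of(c,t)[:2]])
# ring fit from white pixels
for c in('top','side'):
    f=dict(np.load(c+'0.npz'));P=pts(f);m=(abs(P[...,0]-.505)<.06)&(abs(P[...,1]-.113)<.06)&(f['color'].min(-1)>140)
    q=P[m][:,:2];A=np.c_[2*q,np.ones(len(q))];s=np.linalg.lstsq(A,(q**2).sum(1),rcond=None)[0];print(s[:2],np.sqrt(s[2]+s[:2]@s[:2]))
s=state();print(s['gripper_width'],s['grasp_force'])
go((.505,.114,.02),-.02)
E
```

```text
top pot [(0.71, [0.637, 0.081, 0.0])]
top ring_goal [(0.63, [0.502, 0.111, 0.003])]
top ring_start [(0.62, [0.635, 0.082, 0.004])]
side pot [(0.91, [0.632, 0.079, -0.001])]
side ring_goal [(0.61, [0.504, 0.111, 0.002])]
side ring_start [(0.53, [0.63, 0.083, -0.002])]
[0.50534752 0.11527436] 0.04012765662139238
[0.50349603 0.11286139] 0.04022308848572259
0.6865197146188889 64.82751376926899
t 5.22 tcp [0.6369 0.08   0.0242] yaw -0.0173 F [ 0.7 -0.1  6.6] shift [0.265  0.0634 0.0071] turnz 0.0018
```

{"fn": "jog_arm", "kwargs": {"motion": "50 0.004 0.001 0.001 0 0 0; 50 0.014 0.003 0.002 0 0 0; 50 0.030 0.007 0.002 0 0 0; 50 0.050 0.012 0.002 0 0 0; 50 0.072 0.017 0.002 0 0 0"}}

```text
time: 5.85
tool_pos: [0.6034, 0.0886, 0.0243]
tool_rot: [0.006, 0.009, 1.0, -0.0]
contact_force: [16.0, -4.9, 25.4]
gripper_width: 0.688
grasp_force: 68.5
```

{"fn": "jog_arm", "kwargs": {"motion": "50 0.023 0.005 0 0 0 0; 50 0.047 0.011 0 0 0 0; 50 0.071 0.017 0 0 0 0; 50 0.095 0.022 0 0 0 0; 50 0.117 0.027 0 0 0 0"}}

```text
time: 6.48
tool_pos: [0.5451, 0.1034, 0.0244]
tool_rot: [0.006, 0.009, 1.0, -0.0]
contact_force: [0.7, 1.3, 3.5]
gripper_width: 0.688
grasp_force: 66.1
```

{"fn": "jog_arm", "kwargs": {"motion": "50 0.020 0.005 0 0 0 0; 50 0.038 0.009 0 0 0 0; 50 0.052 0.013 0 0 0 0; 50 0.062 0.015 0 0 0 0; 50 0.068 0.016 0 0 0 0"}}

```text
time: 7.1
tool_pos: [0.5118, 0.112, 0.0244]
tool_rot: [0.006, 0.009, 1.0, -0.0]
contact_force: [9.3, -0.5, 7.4]
gripper_width: 0.693
grasp_force: 66.5
```

```bash
python3 - <<'E'
from h import *
for c in('top','side'):
  f=grab_frame(c);
  if c=='side':cv2.imwrite('pics/s3.png',cv2.resize(f['color'][180:320,200:380,::-1],None,fx=4,fy=4))
  for t in('pot','ring_goal'): print(c,t,[(round(d['p'],2),np.round(d['at'],3).tolist()) for d in place_of(c,t)[:2]])
go((.507,.113,.02),-.02)
E
```

```text
top pot [(0.19, [0.291, -0.376, 0.002])]
top ring_goal []
side pot []
side ring_goal [(0.42, [0.507, 0.115, 0.005])]
t 7.4 tcp [0.5115 0.1121 0.0243] yaw -0.0172 F [ 6.4 -1.1  7.6] shift [0.0091 0.0016 0.0085] turnz 0.0018
```

View pics/s3.png

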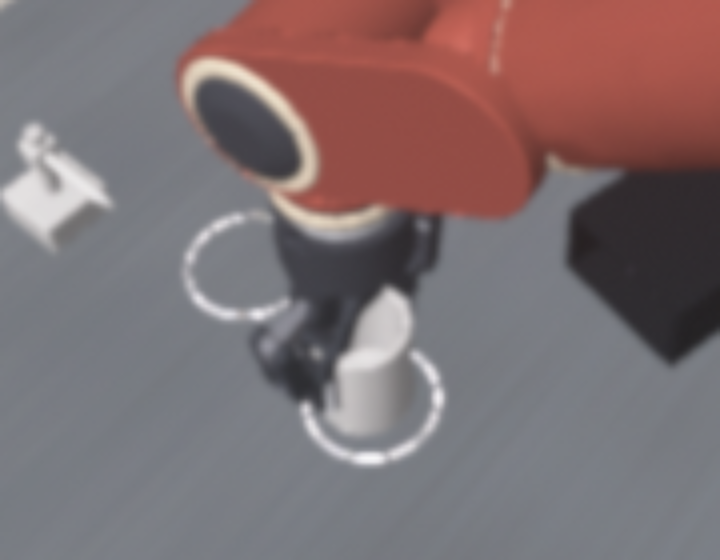

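The pot stands upright in the goal ring (ring centre about (372,400), pot base about (363,392)), roughly 5 mm towards +x. One small trim, then open.

{"fn": "jog_arm", "kwargs": {"motion": "50 0.003 0 0 0 0 0; 50 0.007 0 0 0 0 0; 50 0.010 0.001 0 0 0 0; 50 0.010 0.001 0 0 0 0; 50 0.010 0.001 -0.006 0 0 0"}}

```text
time: 8.02
tool_pos: [0.5024, 0.1127, 0.0242]
tool_rot: [0.001, 0.009, 1.0, 0.0]
contact_force: [1.4, -0.4, -2.8]
gripper_width: 0.687
grasp_force: 65.7
```

{"fn": "jog_arm", "kwargs": {"motion": "80 0 0 0 0 0 0; 100 0 0 0 0 0 0; 100 0 0 0 0 0 0; 100 0 0 0 0 0 0; 100 0 0 0 0 0 0"}}

```text
time: 8.65
tool_pos: [0.5017, 0.1127, 0.0232]
tool_rot: [-0.0, 0.009, 1.0, -0.0]
contact_force: [-0.5, -0.8, -0.1]
gripper_width: 1.001
grasp_force: 0.0
```

```bash
python3 - <<'E'
from h import *
print(state()['gripper_width']);go((.5,.11,.2),-.02)
E
```

```text
1.001023285448925
t 8.65 tcp [0.5017 0.1127 0.0232] yaw -0.0173 F [-0.5 -0.8 -0.1] shift [ 0.0034 -0.0055 -0.3536] turnz 0.0018
```

{"fn": "jog_arm", "kwargs": {"motion": "100 0 0 -0.05 0 0 0; 100 0 0 -0.13 0 0 0; 100 0 0 -0.22 0 0 0; 100 0 0 -0.3 0 0 0; 100 -0.04 -0.08 -0.36 0 0 0"}}

```text
time: 9.28
tool_pos: [0.5212, 0.0736, 0.2057]
tool_rot: [0.001, 0.007, 1.0, 0.0]
contact_force: [0.3, 0.3, 0.1]
gripper_width: 0.996
grasp_force: 0.0
```

{"fn": "jog_arm", "kwargs": {"motion": "100 -0.04 -0.11 0 0 0 0; 100 -0.08 -0.22 0 0 0 0; 100 -0.12 -0.33 0 0 0 0; 100 -0.16 -0.44 0 0 0 0; 100 -0.18 -0.54 0 0 0 0"}}

```text
time: 9.9
tool_pos: [0.6069, -0.2012, 0.2032]
tool_rot: [0.0, 0.009, 1.0, 0.0]
contact_force: [0.7, 0.4, 0.3]
gripper_width: 1.001
grasp_force: 0.0
```

```bash
python3 - <<'E'
from h import *
fs={}
for c in('top','side'):
    f=grab_frame(c);fs[c]=f;P=pts(f);q=P[(abs(P[...,0]-.505)<.05)&(abs(P[...,1]-.113)<.05)&(P[...,2]>.068)&(P[...,2]<.085)]
    print(c,'rim',cv2.minEnclosingCircle((q[:,:2]*1000).astype(np.float32)),q[:,2].std(),len(q))
    for t in('pot','stub_top','plate_end'):print(t,[(round(d['p'],2),np.round(d['at'],3).tolist()) for d in place_of(c,t)[:1]])
t=cv2.resize(fs['top']['color'][140:260,210:410,::-1],None,fx=4,fy=4);cv2.imwrite('pics/t4.png',t)
go((.6143,-.2285,.2),-.02)
E
```

```text
top rim ((500.440185546875, 113.1927261352539), 29.635944366455078) 0.002928413978233734 80
pot [(0.79, [0.501, 0.11, -0.0])]
stub_top [(0.69, [0.612, -0.229, 0.113])]
plate_end [(0.56, [0.615, 0.0, 0.063])]
side rim ((499.5305480957031, 112.7170639038086), 30.29751968383789) 0.0025109139581575225 187
pot [(0.66, [0.499, 0.115, -0.001])]
stub_top [(0.91, [0.615, -0.233, 0.114])]
plate_end [(0.82, [0.615, -0.0, 0.062])]
t 10.3 tcp [ 0.6063 -0.1977  0.2034] yaw -0.0156 F [-0.3 -0.3  0.7] shift [-0.0169 -0.0613  0.0067] turnz 0.0029
```

View pics/t4.png

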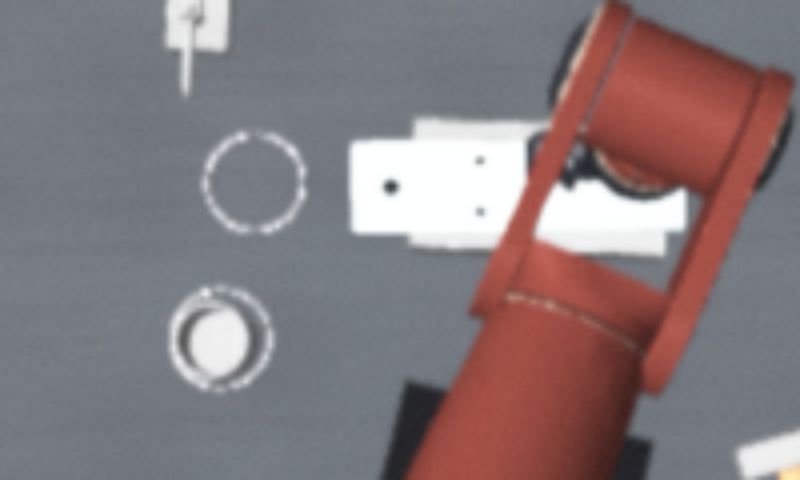

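The pot (218,340) is wholly inside the goal ring, about 4 mm off its centre (6 mm of room), and the old ring (254,182) is empty. On to the stub.

{"fn": "jog_arm", "kwargs": {"motion": "100 -0.008 -0.03 0 0 0 0.003; 100 -0.017 -0.061 0.01 0 0 0.003; 100 -0.017 -0.061 0.07 0 0 0.003; 100 -0.017 -0.061 0.13 0 0 0.003; 100 -0.017 -0.061 0.17 0 0 0.003"}}

```text
time: 10.92
tool_pos: [0.6137, -0.2303, 0.116]
tool_rot: [-0.001, 0.011, 1.0, 0.0]
contact_force: [0.1, 0.2, -0.9]
gripper_width: 1.001
grasp_force: 0.0
```

```bash
python3 - <<'E'
from h import *
go((.6145,-.2285,.076),-.02)
E
```

```text
t 10.93 tcp [ 0.6137 -0.2303  0.116 ] yaw -0.0224 F [ 0.1  0.2 -0.9] shift [-0.0016  0.0035  0.0801] turnz -0.0016
```

{"fn": "jog_arm", "kwargs": {"motion": "100 -0.002 0.002 0.03 0 0 0; 100 -0.002 0.002 0.06 0 0 0; 100 -0.002 0.002 0.08 0 0 0; 100 -0.002 0.002 0.08 0 0 0; 70 -0.002 0.002 0.08 0 0 0"}}

```text
time: 11.55
tool_pos: [0.6159, -0.229, 0.0792]
tool_rot: [0.001, 0.011, 1.0, -0.0]
contact_force: [0.8, -0.6, 0.1]
gripper_width: 0.816
grasp_force: 0.0
```

{"fn": "jog_arm", "kwargs": {"motion": "50 0 0 0 0 0 0; 35 0 0 0 0 0 0; 20 0 0 0 0 0 0; 10 0 0 0 0 0 0; 10 0 0 0 0 0 0"}}

```text
time: 12.18
tool_pos: [0.6158, -0.2293, 0.0792]
tool_rot: [0.0, 0.011, 1.0, -0.0]
contact_force: [-0.4, -1.3, 4.7]
gripper_width: 0.286
grasp_force: 59.7
```

```bash
python3 - <<'E'
from m import *
s=state();print(s['gripper_width'],s['grasp_force'],s['ft_torque'].round(2))
go((.6198,-.0942,.076),-.058)
for c in('top','side'):
    f=grab_frame(c);P=pts(f)
    m=(abs(P[...,0]-.617)<.05)&(P[...,1]>-.17)&(P[...,1]<.03)&(P[...,2]>.0645)&(P[...,2]<.074);q=P[m];print(c,'end y',np.percentile(q[:,1],99.7),'z',np.median(q[:,2]))
E
```

```text
0.2855462387098237 59.73871886730194 [-0.18  0.15  0.06]
t 12.18 tcp [ 0.6158 -0.2293  0.0792] yaw -0.0218 F [-0.4 -1.3  4.7] shift [-0.0021  0.2702  0.0061] turnz 0.0241
top end y 0.0007818931146972169 z 0.06786826820022807
side end y 0.0004464707053915212 z 0.06722431463329481
```

{"fn": "jog_arm", "kwargs": {"motion": "10 0 0.003 0.002 0 0 0.003; 10 0 0.012 0.004 0 0 0.008; 10 0 0.027 0.005 0 0 0.014; 10 0 0.044 0.006 0 0 0.02; 10 0 0.062 0.006 0 0 0.024"}}

```text
time: 12.9
tool_pos: [0.6181, -0.2013, 0.0792]
tool_rot: [0.003, 0.029, 1.0, -0.003]
contact_force: [-0.5, -9.7, 10.8]
gripper_width: 0.288
grasp_force: 60.7
```

```bash
python3 - <<'E'
from m import *
s=state();print(s['gripper_width'],s['grasp_force'],s['ft_torque'].round(2))
go((.6198,-.0942,.076),-.058)
E
```

```text
0.28848803511284826 60.658639669418335 [-0.66  0.45  0.19]
t 12.9 tcp [ 0.6181 -0.2013  0.0792] yaw -0.0588 F [-0.5 -9.7 10.8] shift [0.0092 0.214  0.005 ] turnz -0.0005
```

{"fn": "jog_arm", "kwargs": {"motion": "10 0.001 0.018 0 0 0 0; 10 0.002 0.036 0 0 0 0; 10 0.003 0.054 0 0 0 0; 10 0.004 0.072 0 0 0 0; 10 0.004 0.09 0 0 0 0"}}

```text
time: 13.52
tool_pos: [0.619, -0.1559, 0.0792]
tool_rot: [0.003, 0.029, 1.0, -0.003]
contact_force: [-1.3, -10.1, 11.5]
gripper_width: 0.283
grasp_force: 60.7
```

{"fn": "jog_arm", "kwargs": {"motion": "10 0.001 0.018 0 0 0 0; 10 0.002 0.036 0 0 0 0; 10 0.003 0.052 0 0 0 0; 10 0.003 0.062 0 0 0 0; 10 0.003 0.066 0 0 0 0"}}

```text
time: 14.15
tool_pos: [0.6196, -0.1229, 0.0793]
tool_rot: [0.003, 0.029, 1.0, -0.003]
contact_force: [-1.2, -9.4, 12.4]
gripper_width: 0.285
grasp_force: 60.8
```

```bash
cat > chk.py <<'E'
from m import *
s=state();print('grip',s['gripper_width'].round(3),s['grasp_force'].round(1),s['ft_torque'].round(2))
go((.6198,-.0942,.076),-.058)
psi=-.058;ux=np.array([np.cos(psi),np.sin(psi)]);uy=np.array([-np.sin(psi),np.cos(psi)])
for c in('top','side'):
    f=grab_frame(c);P=pts(f)
    m=(abs(P[...,0]-.625)<.05)&(P[...,1]>-.05)&(P[...,1]<.17)&(P[...,2]>.058)&(P[...,2]<.08);q=P[m]
    a=q[:,:2]@ux;b=q[:,:2]@uy
    E=[b[(a>=x)&(a<x+.006)].max() for x in np.arange(np.median(a)-.024,np.median(a)+.024,.006)]
    k=np.polyfit(q[:,1],q[:,2],1)
    sides=[];
    for g in(np.min,np.max): sides.append(np.polyfit([y for y in np.arange(b.max()-.1,b.max()-.02,.006)],[g(a[(b>=y)&(b<y+.006)]) for y in np.arange(b.max()-.1,b.max()-.02,.006)],1)[0])
    t=P[(P[...,0]>.67)&(P[...,0]<.735)&(P[...,1]>.1)&(P[...,1]<.16)&(P[...,2]>.05)&(P[...,2]<.08)][:,:2]
    ta,tb=t@ux,t@uy
    print(c,'end',np.median(E).round(4),np.std(E).round(4),'ptr tip a',ta.min().round(4),'b mid',((tb.min()+tb.max())/2).round(4),np.median(tb).round(4),'pitch',k[0].round(4),'z',np.median(q[:,2]).round(4),'side slopes',np.round(sides,3),'side a',np.percentile(a,[1,99]).round(4))
    for n in('plate_end','gauge_tip','gauge'):
        print(n,[(round(d['p'],2),np.round(d['at'],4).tolist(),'b',round(float(np.dot(d['at'][:2],uy)),4)) for d in place_of(c,n)[:2]])
    cv2.imwrite('pics/%s_%d.png'%(c,int(s['time']*100)),cv2.resize(f['color'][(120 if c=='top' else 140):(230 if c=='top' else 270),(220 if c=='top' else 190):(360 if c=='top' else 360),::-1],None,fx=4.5,fy=4.5,interpolation=cv2.INTER_CUBIC))
E
python3 chk.py; ls pics
```

```text
crop.png
s1.png
s2.png
s3.png
side0.png
t4.png
top0.pngTraceback (most recent call last):
  File "chk.py", line 2, in <module>
    s=state();print('grip',s['gripper_width'].round(3),s['grasp_force'].round(1),s['ft_torque'].round(2))
                           ^^^^^^^^^^^^^^^^^^^^^^^^
AttributeError: 'float' object has no attribute 'round'
```

```bash
sed -i "2s/.*/s=state();print('grip',s['gripper_width'],s['grasp_force'],s['ft_torque'].round(2))/" chk.py; python3 chk.py
```

```text
grip 0.28452980210825934 60.76757848262787 [-1.03  0.4   0.19]
t 14.15 tcp [ 0.6196 -0.1229  0.0793] yaw -0.0577 F [-1.2 -9.4 12.4] shift [0.0029 0.0573 0.0062] turnz 0.0002
top end 0.1428 0.0012 ptr tip a 0.6839 b mid 0.1716 0.1722 pitch 0.0028 z 0.0674 side slopes [0.01  0.014] side a [0.59   0.6586]
plate_end [(0.87, [0.6308, 0.1047, 0.0646], 'b', 0.1411)]
gauge_tip [(0.61, [0.6888, 0.1355, 0.0651], 'b', 0.1752)]
gauge [(0.62, [0.7583, 0.1231, 0.0016], 'b', 0.1668)]
side end 0.1426 0.0005 ptr tip a 0.6815 b mid 0.1717 0.1723 pitch -0.0034 z 0.0668 side slopes [-0.017 -0.008] side a [0.588  0.6579]
plate_end [(0.92, [0.6275, 0.1053, 0.0621], 'b', 0.1415), (0.68, [0.6256, -0.0236, 0.0598], 'b', 0.0127)]
gauge_tip [(0.64, [0.6858, 0.1354, 0.0626], 'b', 0.1749)]
gauge [(0.78, [0.7622, 0.1252, -0.0007], 'b', 0.1692)]
```

{"fn": "jog_arm", "kwargs": {"motion": "10 0.001 0.010 0 0 0 0; 10 0.001 0.024 0 0 0 0; 10 0.002 0.038 0 0 0 0; 10 0.002 0.049 0 0 0 0; 10 0.002 0.055 0 0 0 0"}}

```text
time: 15.18
tool_pos: [0.6203, -0.0955, 0.0794]
tool_rot: [0.003, 0.029, 1.0, -0.003]
contact_force: [-0.4, -9.0, 13.1]
gripper_width: 0.286
grasp_force: 60.9
```

```bash
python3 chk.py; ls pics
```

```text
grip 0.2856706987110003 60.943753123283386 [-1.47  0.53  0.15]
t 15.18 tcp [ 0.6203 -0.0955  0.0794] yaw -0.0574 F [-0.4 -9.  13.1] shift [0.0011 0.0027 0.0067] turnz 0.0004
top end 0.1695 0.001 ptr tip a 0.6839 b mid 0.1721 0.1719 pitch -0.0034 z 0.0669 side slopes [0.016 0.009] side a [0.5886 0.6571]
plate_end [(0.9, [0.6297, 0.1356, 0.0622], 'b', 0.1719)]
gauge_tip [(0.78, [0.6892, 0.132, 0.0634], 'b', 0.1717), (0.62, [0.6147, -0.0965, 0.1145], 'b', -0.0607)]
gauge [(0.75, [0.7606, 0.1276, -0.0005], 'b', 0.1715)]
side end 0.1702 0.0005 ptr tip a 0.6845 b mid 0.1711 0.1719 pitch -0.0051 z 0.0666 side slopes [-0.022 -0.012] side a [0.5871 0.6567]
plate_end [(0.75, [0.6301, 0.1309, 0.0642], 'b', 0.1672)]
gauge_tip [(0.77, [0.6862, 0.1315, 0.061], 'b', 0.1711)]
gauge [(0.86, [0.7615, 0.1259, 0.002], 'b', 0.1698)]
crop.png
s1.png
s2.png
s3.png
side0.png
side_1415.png
side_1517.png
t4.png
top0.png
top_1415.png
top_1517.png
```

```bash
cat > sub.py <<'E'
from m import *
psi=-.058;ux=np.array([np.cos(psi),np.sin(psi)]);uy=np.array([-np.sin(psi),np.cos(psi)])
def prof(f,a0,a1,z,bs):
    g=cv2.cvtColor(f['color'],cv2.COLOR_RGB2GRAY).astype(np.float32);out=[]
    for a in np.linspace(a0,a1,15):
        uv=np.array([proj(f,[*(a*ux+b*uy),z]) for b in bs],np.float32)
        out.append(cv2.remap(g,uv[None,:,0],uv[None,:,1],cv2.INTER_CUBIC)[0])
    return np.mean(out,0)
bs=np.arange(.14,.205,.001)
for c in('top','side'):
    f=grab_frame(c)
    p=prof(f,.595,.65,.068,bs);q=prof(f,.69,.72,.066,bs)
    h=(p[:5].mean()+p[-15:].mean())/2;i=np.argmax(p<h);print(c,'edge',bs[i-1]+.001*(p[i-1]-h)/(p[i-1]-p[i]))
    w=np.clip(q-np.median(q)-0.3*(q.max()-np.median(q)),0,None);print('ptr',(w*bs).sum()/w.sum())
    print(p[::3].round().tolist());print(q[::3].round().tolist())
E
python3 sub.py
```

```text
top edge 0.17448515648813923
ptr 0.17381381625579562
[223.0, 220.0, 234.0, 250.0, 255.0, 255.0, 255.0, 255.0, 255.0, 255.0, 252.0, 208.0, 138.0, 119.0, 119.0, 119.0, 119.0, 119.0, 119.0, 119.0, 120.0, 119.0]
[119.0, 119.0, 119.0, 121.0, 121.0, 120.0, 120.0, 120.0, 118.0, 120.0, 164.0, 218.0, 197.0, 143.0, 119.0, 119.0, 120.0, 120.0, 120.0, 119.0, 120.0, 120.0]
side edge 0.17543453916441654
ptr 0.17311944146019795
[220.0, 226.0, 242.0, 253.0, 254.0, 254.0, 254.0, 254.0, 254.0, 254.0, 253.0, 230.0, 166.0, 144.0, 144.0, 139.0, 133.0, 131.0, 130.0, 130.0, 130.0, 129.0]
[127.0, 127.0, 127.0, 127.0, 127.0, 127.0, 127.0, 135.0, 162.0, 187.0, 219.0, 233.0, 219.0, 199.0, 191.0, 187.0, 190.0, 195.0, 197.0, 197.0, 198.0, 198.0]
```

View pics/top_1517.png

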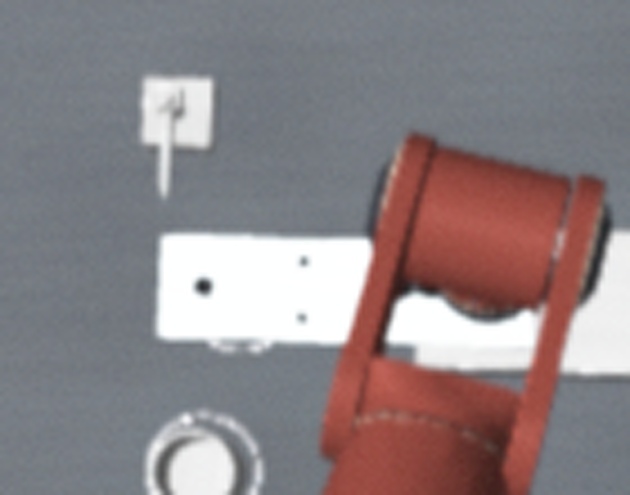

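View pics/side_1517.png

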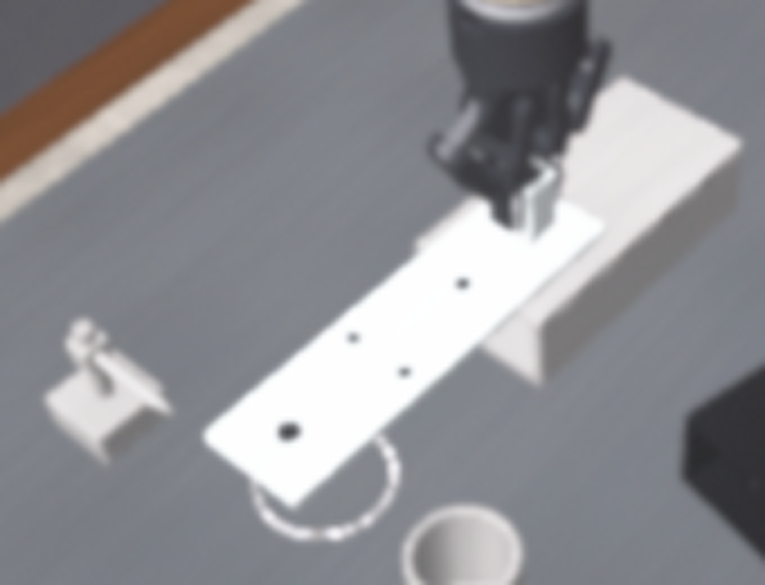

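In the top view, the end edge (157,338)–(162,235) extends to x≈164 at the pointer tip (163,195). In the side view, the end line (290,505)–(205,437) runs through the tip (170,410). Allowing for blooming and parallax, and going by the TCP, the plate is about 1 mm short, so I'll nudge it and settle.

{"fn": "jog_arm", "kwargs": {"motion": "10 0 0.001 0 0 0 0; 10 0 0.002 0 0 0 0; 10 0 0.002 0 0 0 0; 10 0 0.002 0 0 0 0; 10 0 0.002 0 0 0 0"}}

```text
time: 16.3
tool_pos: [0.6203, -0.0948, 0.0793]
tool_rot: [0.003, 0.029, 1.0, -0.003]
contact_force: [-1.0, -9.6, 11.9]
gripper_width: 0.286
grasp_force: 60.9
```

{"fn": "jog_arm", "kwargs": {"motion": "10 0 0 0 0 0 0; 10 0 0 0 0 0 0; 10 0 0 0 0 0 0; 10 0 0 0 0 0 0; 10 0 0 0 0 0 0"}}

```text
time: 16.92
tool_pos: [0.6203, -0.0948, 0.0793]
tool_rot: [0.003, 0.029, 1.0, -0.003]
contact_force: [-1.6, -9.3, 12.5]
gripper_width: 0.285
grasp_force: 60.9
```

```bash
python3 chk.py|grep -v gauge; python3 sub.py|grep -E 'edge|ptr'
```

```text
grip 0.2854509360460028 60.89471876621246 [-1.48  0.49  0.18]
t 16.93 tcp [ 0.6203 -0.0948  0.0793] yaw -0.0577 F [-1.6 -9.3 12.5] shift [0.001  0.0012 0.0067] turnz 0.0002
top end 0.1706 0.001 ptr tip a 0.685 b mid 0.1716 0.1724 pitch -0.0029 z 0.067 side slopes [ 0.013 -0.002] side a [0.5886 0.6576]
plate_end [(0.71, [0.63, 0.1339, 0.0618], 'b', 0.1702)]
side end 0.1705 0.0003 ptr tip a 0.6837 b mid 0.1716 0.172 pitch -0.0053 z 0.0664 side slopes [-0.015 -0.013] side a [0.5871 0.6575]
plate_end [(0.78, [0.6309, 0.1318, 0.0602], 'b', 0.1682)]
top edge 0.1748232676191256
ptr 0.1738028196754148
side edge 0.1759648943669163
ptr 0.1731294416731997
```

```bash
python3 -c "
from plant import *
print(job_done())"
```

```text
the job is handed in; nothing more can be done
None
```

I handed the job in at about 17 s. The pot stands upright inside the empty ring, about 4 mm off its centre. The gripper is holding the plate level and still, its outer end in line with the pointer tip to about 1 mm by camera. The judge's result wasn't reported.

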